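Slide the hammering board home and latch it

TASK

Push the pale hammering board along the rails of its wooden fixture until it drops into the locating notches and lies fully down. Then push the red turn latch by its brass pin until it lies straight across the edge of the board. Only slide the board, never lift or tip it, and leave the other things on the bench where they are.

Things in the scene. Friction and masses are not known exactly. Their poses are not given: they have to be found in the camera images.
- fixture: Brown wooden fixture screwed to the bench, base 320 x 200 mm (x = -200 to +120), top at z = 12. Origin: on the bench below the seated board's centre; x = direction in which the board slides home, z up. Two rails at y = +-55 (18 wide, tops at z = 30, 92 clear between them, x = -180 to +100) carry the board; side cheeks at y = +-67 to +-83, tops at z = 46, guide it with 2 mm play.
- notch (a point): Bottom of the rail notch at fixture x = 65, y = 55, z = 22 mm. Each rail has two such notches, 26 mm long and 8 mm deep, centred at fixture x = -65 and +65; the board's lugs drop into all four at once and then stop hard against the notch ends.
- board: Loose pale board, about 0.5 kg, 170 (x, along the slide) x 130 mm, on four lugs 20 long, 10 high at x = +-65, y = +-55. Origin: centre, level with the lugs' undersides; deck from z = 10 to 24. Fixed on it: steel block 50 x 44 at the centre (top z = 36), dark peg 20 across at x = 60, y = -35 (top z = 49). Starts 40 to 95 mm behind home, origin 30 above the fixture's; home: 22 above, x within 3.
- board_rear (a point): Middle of the board's free, upright rear face (14 mm high, at board x = -85, y = 0, z = 17 mm): push here towards fixture +x, between the rails, where the bare base lies at z = 12 mm. Sliding takes some 1 to 4 N.
- latch (a joint): Angle (rad) of the red turn latch about its upright pivot: 0 = straight across the board's edge, arm to fixture -y (hard stop); grows anticlockwise from above; starts open at 1.45 to 1.75, arm along fixture +x over the cheek. Stays where left; about 1 N at the pin moves it. Arm 16 wide, from 49 to 59 mm above the bench: clears the seated board by 3 mm but hits one that has not dropped.
- latch_pivot (a point): Point on the latch's pivot axis, at fixture x = 30, y = 84 mm, 54 mm above the bench.
- latch_pin (a point): Centre of the upright brass pin (10 mm across, 28 mm tall, from 59 to 87 mm above the bench) near the free end of the latch arm, 46 mm from the pivot axis; the arm ends 8 mm beyond it.
- cup: White plastic cup, 68 mm across, 62 mm tall, loose beside the fixture; leave alone. Origin: centre of its underside.
- tin: Green tin, 66 mm across, 70 mm tall, loose; leave alone. Origin: centre of its underside.
- hammer: Hammer lying on the bench, 260 mm long; leave alone. Its x runs from handle to head.
- bowl: Brass bowl, 100 mm across, 45 mm tall, loose; leave alone. Origin: centre of its underside.
- jar: Amber jar, 64 mm across, 80 mm tall, loose; leave alone. Origin: centre of its underside.
- brush: Brush lying on the bench, 180 mm long; leave alone. Its x runs from handle to bristles.
- punch: Steel punch standing upright, 18 mm across, 60 mm tall, loose; leave alone. Origin: centre of its underside.
There are look-alikes about, which are no part of the job. Leave any orange look-alike of the board alone.

How it is judged:
On the way, in this order (a step that is already met when the one before it is completed fails the run):
1. the board has dropped into its notches (z of board in the frame of fixture between 0.0195 and 0.0245 m and x of board in the frame of fixture between -0.006 and 0.006 m and angle between board's own z axis and vertical below 0.03 rad), for 0.2 s.
2. the latch is turned across the board (value of joint latch below 0.15 rad), for 0.1 s.
At the end, for the whole second after the job is handed in: The board lies level in its notches (origin 22 mm above the fixture's, +-2.5 mm, within 6 mm along the slide, at rest) and the latch is within 0.15 rad of straight across it (all of step 1 and value of joint latch below 0.15 rad and linear speed of board below 0.02 m/s); the robot touches nothing.
It fails at once if the board was lifted more than 10 mm off the rails (z of board in the frame of fixture above 0.04 m).
It fails at once if the board was tipped more than 0.17 rad (angle between board's own z axis and vertical above 0.17 rad).
It fails at once if a bystander was moved more than 20 mm (distance of any of cup, tin, hammer, bowl, jar, brush, punch from where it was at the start of the episode above 0.02 m).
It also fails if it takes over 51 s, if anything falls off the work surface, if the arm or the gripper's body presses on something with over 40 N, if the wrist force passes 120 N, or if a joint passes its speed limit or range.

ROBOT

A 6-joint arm with a two-finger parallel gripper is mounted at the origin on the work surface. World frame = base frame: x ahead of the robot, y to its left, z up, the work surface at z = 0. Lengths are in m, angles in rad, forces in N, time in s.
With the tool pointing down it reaches from about 0.25 to 0.775 m from the base axis. Payload 4 kg.
Tool frame: the origin (TCP) lies midway between the tips of the shut fingers; the grasp point (between the pads) lies 19 mm behind it; z points along the fingers, y is the direction in which the jaws open and shut (so a half turn about z gives the same grasp; the last joint's range is limited). The gripper opens to 94 mm and grips with 3 to 60 N. Pads are 16 mm wide; open, the fingers measure 119 mm over their backs; the gripper's body (75 mm by 177 mm) begins 78 mm behind the grasp point.
Start: joints at [-1.404, 0.087, 1.371, -0, 1.684, -0.103], TCP at [0.147, -0.53, 0.206] pointing down, gripper open.
Joint ranges: [-3.1, 3.1], [-0.76, 2.03], [0.27, 2.55], [-1.08, 4.22], [0.17, 2.65], [-2.57, 2.57]. Speed limits (rad/s): [2.79, 2.79, 3.14, 3.14, 3.14, 3.14].

INTERFACE

Orientations are given as [roll, pitch, yaw] about the fixed x, y, z axes, in that order (R = Rz(yaw) Ry(pitch) Rx(roll)).
In Python, from bench import get_obs, snapshot, ticket gives the robot as it stands.
- The arm moves only by the shell command python3 -m creep 'ROWS' [OPENING]. ROWS is JSON, a list that holds one entry, the list of rows, each a list of 4 numbers: the shift along the tool's x, y, z in mm, then the turn about the tool's z in degrees. A call has 1 to 8 rows; each row shifts and turns the commanded pose from where the row before left it, along the tool's axes as they then stand; what a row does not reach is not made up. A row lasts 1/8 s, in which the tool goes at most 62.5 mm and 10.7 degrees, less where a joint would pass 70% of its speed; a pose out of reach is approached as far as the arm can. A call with a gripper value outside its range is refused whole. OPENING is the opening, from 0 (shut) to 1 (fully open), set as the call begins (- or left out, the last holds). The fingers move at their own pace and stop on an object; the grip force is fixed at half the most. Time passes only in rows, so rows that do not move let the fingers close. It gives the time, the measured TCP pose, the force and the opening at its end, in the units of the state.
- get_obs(): the state, without advancing time (a new reading comes with each control period).
- snapshot(name): name is "scene" or "top" or "wrist"; returns a dict with "color" (480x640x3 uint8, red, green, blue), "depth" (480x640 float32, m along the optical axis (not along the pixel's ray), 0 where there is no reading), "fx", "fy", "cx", "cy" (pixels), "extrinsics" (4x4, takes a point from world to camera coordinates). Camera axes: x right, y down, z forward; pixel columns grow to the right and rows downward; lengths in m; the calibration is good to about 2 mm. A picture is of the moment at which its call begins.
- ticket.close_job(): hands the job in, once; it reports no verdict.
The state is a dict: "time": time; "joint_positions": joint angles; "qvel": joint speeds; "joint_torque": joint torques, N m; "tool_pos": TCP position; "ee_rot": TCP orientation; "wrist_force": force on the tool from outside, world axes, zero at the start; "wrist_torque": the same for the moment, N m; "width": finger opening in m.
Only numpy, scipy, OpenCV 4.12 (cv2) and the standard library are available. Lean on these libraries where they do the work, as an engineer would, in place of code of your own. Each camera call takes 0.05 s, during which the arm holds its last target. There are 200 camera calls.

## Working session

There is one attempt and no reset: what is moved stays moved. The work goes in short steps, Python scripts to look and compute and a shell command to move; the robot and the scene stay as the last step left them, time stands still between calls to the robot, and variables do not carry over. Pictures are saved under pics/ and viewed, on a budget of 10 in all, crops included, one or two more only if the job needs it, and the job is handed in when it is done.

```bash
mkdir -p pics
cat > h.py <<'E'
import numpy as np,cv2
from bench import get_obs,snapshot,ticket
def grab(n,f):
    s=snapshot(n); cv2.imwrite('pics/'+f+'.png',s['color'][:,:,::-1]); np.savez('pics/'+f+'.npz',**s); return s
def cloud(s):
    v,u=np.mgrid[0:480,0:640]; d=s['depth']
    p=np.stack([(u-s['cx'])/s['fx']*d,(v-s['cy'])/s['fy']*d,d],-1)
    E=np.array(s['extrinsics']); w=(p-E[:3,3])@E[:3,:3]
    w[d==0]=np.nan
    return w
E
python3 - <<'E'
from h import *
o=get_obs();print(o['time'],o['tool_pos'],o['ee_rot'],o['width'])
a=grab('top','top0');b=grab('scene','scene0')
print(a['extrinsics'],a['fx'])
E
```

```text
0.0 [ 0.14650884 -0.52957363  0.20432755] [-3.13942994e+00 -2.47488762e-04  2.69785665e-01] 0.09417587860354518
[[ 0.02875401 -0.9994739   0.01500451  0.0091823 ]
 [-0.99725367 -0.0297086  -0.0678419   0.53841294]
 [ 0.06825197 -0.01301258 -0.99758325  1.34498375]
 [ 0.          0.          0.          1.        ]] 523.4147418578405
```

View pics/top0.png

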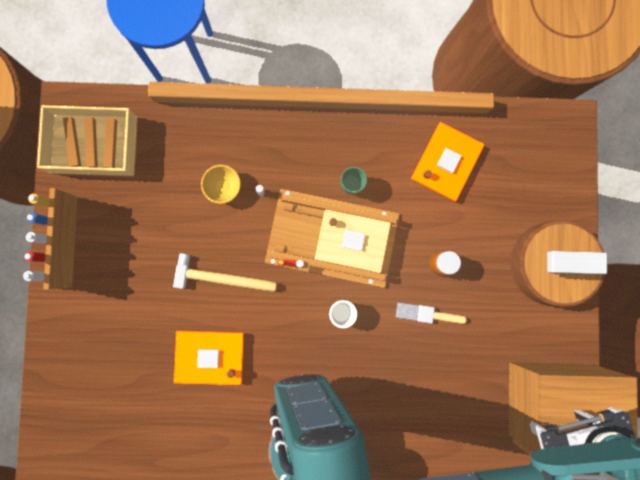

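View pics/scene0.png

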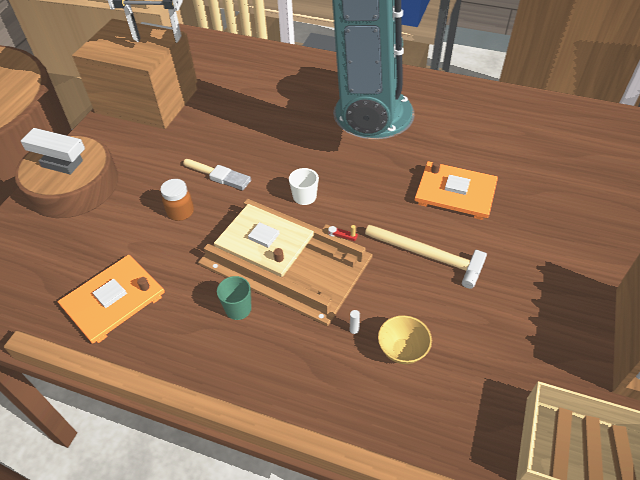

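The top view shows the pale board at (354,240) and its rear edge at about (392,250), so it slides to image left. The latch is at (290,263). The jar (447,262), cup (343,314) and tin (354,180) stand clear, and the two orange boards are look-alikes. Next I measure.

```bash
cat > m.py <<'E'
from h import *
import sys
def rect(P):
    return cv2.minAreaRect((P[:,:2]*1000).astype(np.float32))
def board(s,w,zlo,zhi):
    hsv=cv2.cvtColor(s['color'],cv2.COLOR_RGB2HSV).astype(int)
    m=(w[...,2]>zlo)&(w[...,2]<zhi)&(hsv[...,2]>190)&(hsv[...,1]<150)&(hsv[...,0]>18)&(hsv[...,0]<35)
    n,l,st,c=cv2.connectedComponentsWithStats(m.astype(np.uint8))
    k=1+st[1:,4].argmax(); return w[l==k],c[k]
E
python3 - <<'E'
from m import *
s=np.load('pics/top0.npz');w=cloud(s)
P,c=board(s,w,.04,.07);print('board',c,len(P),rect(P),np.median(P[:,2]))
m=((w[...,2]>.007)&(w[...,2]<.062)).astype(np.uint8);m[:150]=0
n,l,st,c=cv2.connectedComponentsWithStats(m);k=l[235,290] or l[240,330]
F=w[l==k];print('fix',st[k],rect(F))
hsv=cv2.cvtColor(s['color'],cv2.COLOR_RGB2HSV).astype(int)
r=((hsv[...,0]<5)|(hsv[...,0]>174))&(hsv[...,1]>180)&(hsv[...,2]>100);r[:255]=0;r[272:]=0;r[:,:270]=0;r[:,310:]=0
print('red',r.sum(),np.argwhere(r).mean(0),w[r].mean(0))
# yaw from board long edge, fixture centre
b=rect(P);f=rect(F)
for q in (b,f): print(cv2.boxPoints(q).round())
for n_,(u,v) in dict(cup=(343,314),tin=(353,180),jar=(447,262),block=(354,240),peg=(333,222)).items(): print(n_,w[v,u])
im=cv2.resize(s['color'][180:310,250:420,::-1],None,fx=4.5,fy=4.5,interpolation=cv2.INTER_CUBIC);cv2.imwrite('pics/c1.png',im)
E
```

```text
board [352.33549488 240.97986348] 2930 ((540.2960205078125, -87.43533325195312), (170.11415100097656, 130.37734985351562), 79.95545959472656) 0.05446699236924436
fix [ 265  189  134   99 8695] ((550.4450073242188, -38.61029052734375), (321.84820556640625, 203.3340606689453), 80.06546783447266)
red 36 [262.27777778 290.11111111] [nan nan nan]
[[ 461. -160.]
 [ 590. -183.]
 [ 619.  -15.]
 [ 491.    8.]]
[[ 423. -180.]
 [ 623. -215.]
 [ 678.  102.]
 [ 478.  137.]]
cup [ 0.35053905 -0.07221055  0.00937487]
tin [ 0.70331107 -0.09024857  0.00859918]
jar [ 0.49103706 -0.32205637  0.08065801]
block [ 0.54035265 -0.09111297  0.06181625]
peg [ 0.58202257 -0.03556458  0.08413039]
```

View pics/c1.png

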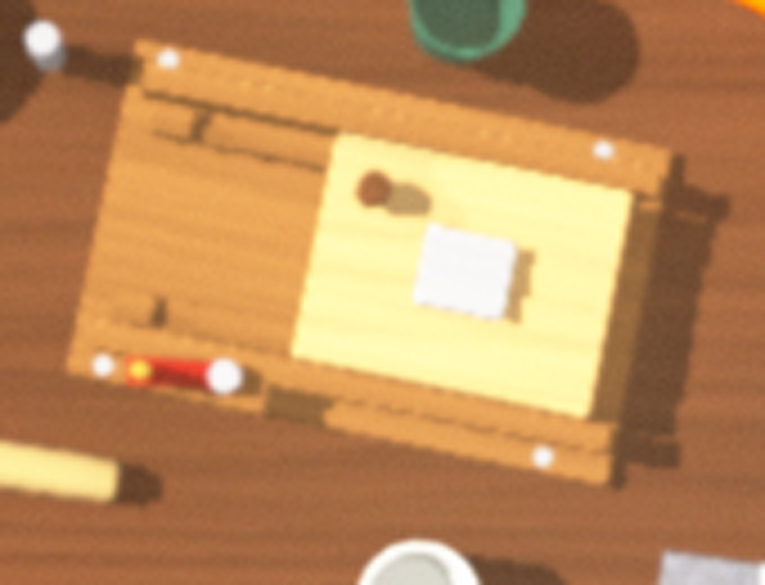

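```bash
python3 -m creep '[[[50,-25,0,0],[50,-25,0,0],[50,-25,0,0],[50,-25,0,0],[50,-25,0,0],[50,-25,0,0],[50,-25,0,0],[50,-25,0,0]]]' 0; python3 -m creep '[[[0,0,0,-8],[0,0,0,-8],[0,0,0,-8],[0,0,0,-8],[0,0,0,-8],[0,0,0,-8],[0,0,0,-8],[0,0,0,-8.5]]]'
cat > go.py <<'E'
from h import *
import sys
from scipy.spatial.transform import Rotation as R
O=np.array([557.4,.8]);Y=np.radians(80)
X=np.array([np.cos(Y),np.sin(Y)]);N=np.array([-X[1],X[0]])
def fx(p): d=np.array(p)[:2]*1000-O; return np.array([d@X,d@N])
if __name__=='__main__':
    o=get_obs();T=R.from_euler('xyz',o['ee_rot']).as_matrix()
    p=np.array(o['tool_pos'])*1000
    print('t',o['time'],'fix xy',fx(p/1000).round(1),'z',p[2].round(1),'toolx yaw',np.degrees(np.arctan2(T[1,0],T[0,0])).round(2),'F',np.round(o['wrist_force'],1),'w',o['width'])
    if len(sys.argv)>3:
        a=[float(v) for v in sys.argv[1:]]
        g=np.array([*(O+a[0]*X+a[1]*N),a[2]]); print('tool shift',(T.T@(g-p)).round(1))
E
python3 go.py -198 0 150
```

```text
time: 1.1
tool_pos: [0.4798, -0.2292, 0.205]
ee_rot: [-3.141, 0.001, 0.27]
wrist_force: [0.0, -1.6, 0.6]
width: 0.0174
time: 2.1
tool_pos: [0.4785, -0.2306, 0.2048]
ee_rot: [-3.14, -0.0, 1.4]
wrist_force: [-0.4, -0.3, -0.4]
width: 0.0004
t 2.1 fix xy [-241.5   37.5] z 204.8 toolx yaw 80.24 F [-0.4 -0.3 -0.4] w 0.0004447709835996908
tool shift [43.4 37.7 54.8]
```

```bash
python3 -m creep '[[[22,19,15,0],[21.5,18.5,15,0],[0,0,40,0],[0,0,40,0],[0,0,40,0],[0,0,20,0],[0,0,0,0]]]'
python3 - <<'E'
from m import *
s=grab('wrist','wr1')
E
python3 go.py -198 0 34
```

```text
time: 2.98
tool_pos: [0.5214, -0.1935, 0.0327]
ee_rot: [-3.136, -0.002, 1.396]
wrist_force: [-0.2, 0.3, 0.2]
width: 0.0003
t 3.025 fix xy [-198.     0.4] z 34.6 toolx yaw 79.96 F [ 0.1 -0.2  0.4] w 0.0006460209189610869
tool shift [0.  0.4 0.6]
```

View pics/wr1.png

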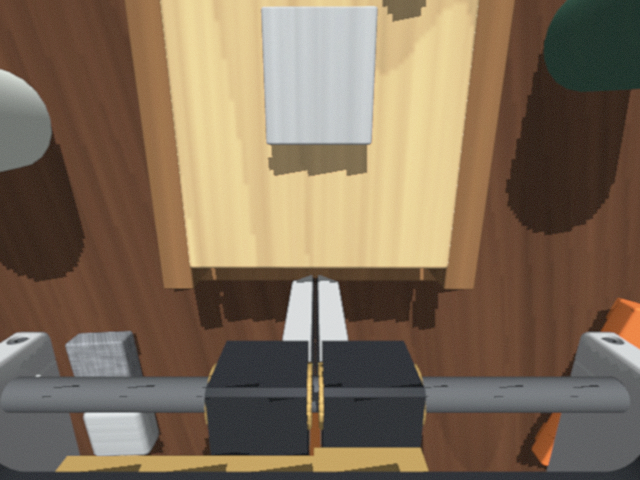

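The shut fingers (315,280) are centred about 15 mm behind the board's rear edge (row 268), so I push now.

```bash
python3 -m creep '[[[8,0,0,0],[6,0,0,0],[10,0,0,0],[10,0,0,0],[10,0,0,0],[10,0,0,0],[10,0,0,0],[10,0,0,0]]]';python3 -m creep '[[[4,0,0,0],[4,0,0,0],[4,0,0,0],[3,0,0,0],[3,0,0,0],[2,0,0,0],[2,0,0,0],[0,0,0,0]]]'; python3 go.py -93 0 34;  python3 - <<'E'
from m import *;from go import fx
s=grab('top','t2');w=cloud(s)
P,c=board(s,w,.03,.07);print(len(P),rect(P),np.median(P[:,2]),fx(np.array(rect(P)[0])/1000))
E
```

```text
time: 4.03
tool_pos: [0.5371, -0.1226, 0.0371]
ee_rot: [3.139, 0.003, 1.396]
wrist_force: [-0.6, -5.0, 2.9]
width: 0.0006
time: 5.03
tool_pos: [0.5409, -0.1011, 0.0371]
ee_rot: [3.139, 0.003, 1.396]
wrist_force: [-2.3, -5.8, 4.6]
width: 0.0003
t 5.025 fix xy [-103.2   -1.5] z 37.1 toolx yaw 79.96 F [-2.3 -5.8  4.6] w 0.0003443696758231485
tool shift [10.2 -1.5  3. ]
2236 ((557.7591552734375, 9.869552612304688), (139.61367797851562, 130.9100799560547), 79.73992919921875) 0.05438210552191422 [8.99413239 1.22121239]
```

```bash
python3 -m creep '[[[2,0,0,0],[2,0,0,0],[1,0,0,0],[1,0,0,0],[1,0,0,0],[0,0,0,0]]]'; python3 go.py -93 0 34;  python3 - <<'E'
from m import *;from go import fx
s=grab('top','t3');w=cloud(s)
P,c=board(s,w,.03,.07);r=rect(P);print(len(P),r,np.median(P[:,2]),'front',fx(np.array(r[0])/1000)+[max(r[1])/2,0])
E
```

```text
time: 5.82
tool_pos: [0.5416, -0.0939, 0.0362]
ee_rot: [3.14, 0.002, 1.396]
wrist_force: [-1.0, -4.8, 3.8]
width: 0.0005
t 5.825 fix xy [-96.   -0.9] z 36.2 toolx yaw 79.96 F [-1.  -4.8  3.8] w 0.000536513125260419
tool shift [ 3.  -0.9  2.2]
2198 ((559.037841796875, 18.108295440673828), (138.4191436767578, 130.19894409179688), 79.82254791259766) 0.04647034557420195 front [86.53932362  1.39259466]
```

The deck fell from z=54 to 46 mm, so the board has dropped. I back off, rise and check.

```bash
python3 -m creep '[[[-10,0,0,0],[-15,0,0,0],[0,0,-40,0],[0,0,-40,0],[0,0,-40,0],[-40,0,0,0],[-40,0,0,0],[0,0,0,0]]]'
python3 - <<'E'
from m import *;from go import fx
s=grab('top','t4');w=cloud(s)
P,c=board(s,w,.03,.07);r=rect(P);print(len(P),r,fx(np.array(r[0])/1000))
A=np.c_[P[:,:2]-P[:,:2].mean(0),np.ones(len(P))];print('plane',np.linalg.lstsq(A,P[:,2],rcond=None)[0])
# latch: yellow pin / high points near
F=fx; d=w.reshape(-1,3); q=np.array([fx(p) for p in d]); z=d[:,2]*1000
uv=np.c_[np.tile(np.arange(640),480),np.repeat(np.arange(480),640)]
k=(abs(q[:,0]-55)<50)&(abs(q[:,1]-75)<40)&(z>48)&(z<100)
for a,b,c_,v in zip(q[k].round(),z[k].round(),s['color'].reshape(-1,3)[k],uv[k]): 
    if b>60: print(a,b,c_,v)
print('nred',k.sum(),q[k].min(0),q[k].max(0))
im=cv2.resize(s['color'][180:310,250:420,::-1],None,fx=4.5,fy=4.5,interpolation=cv2.INTER_CUBIC);cv2.imwrite('pics/c4.png',im)
E
python3 go.py 76 112 120
```

```text
time: 6.88
tool_pos: [0.522, -0.1987, 0.1548]
ee_rot: [-3.14, -0.001, 1.392]
wrist_force: [-0.3, 0.2, 0.5]
width: 0.0004
2896 ((555.8853759765625, 0.7420501708984375), (172.82943725585938, 130.1066131591797), 79.91202545166016) [-0.32008114  1.4815506 ]
plane [0.00136393 0.00139487 0.04665274]
[84. 87.] 61.0 [236 132  74] [278 259]
[72. 84.] 65.0 [235 120  70] [283 259]
[67. 83.] 61.0 [232 121  71] [285 259]
[78. 89.] 89.0 [251 181  79] [280 260]
[75. 88.] 91.0 [248 181  80] [281 260]
[67. 85.] 61.0 [231  86  52] [285 260]
[64. 85.] 61.0 [232  86  55] [286 260]
[57. 83.] 62.0 [237  97  60] [289 260]
[47. 81.] 61.0 [235 105  64] [293 260]
[40. 80.] 62.0 [242 139 104] [296 260]
[35. 79.] 62.0 [246 225 213] [298 260]
[32. 78.] 63.0 [247 236 228] [299 260]
[30. 78.] 63.0 [246 233 224] [300 260]
[83. 91.] 61.0 [248 153  76] [278 261]
[80. 92.] 90.0 [253 199  87] [279 261]
[77. 91.] 86.0 [253 222  89] [280 261]
[75. 91.] 88.0 [252 217  91] [281 261]
[72. 90.] 89.0 [244 185  80] [282 261]
[69. 88.] 61.0 [210  82  51] [284 261]
[66. 88.] 63.0 [206  69  49] [285 261]
[49. 84.] 63.0 [240  79  
[... 1310 characters left out ...]
 61.0 [170  66  47] [292 264]
[45. 91.] 61.0 [175  68  46] [293 264]
[43. 91.] 61.0 [177  65  44] [294 264]
[40. 90.] 62.0 [209 103  90] [295 264]
[33. 89.] 63.0 [250 248 247] [298 264]
[28. 88.] 61.0 [250 249 248] [300 264]
[25. 87.] 64.0 [249 248 246] [301 264]
[67. 98.] 63.0 [186  91  54] [284 265]
[64. 98.] 63.0 [188  91  52] [285 265]
[47. 94.] 65.0 [159  70  46] [292 265]
[35. 92.] 65.0 [243 223 220] [297 265]
[32. 91.] 62.0 [248 244 243] [298 265]
[32. 94.] 61.0 [231 221 216] [298 266]
nred 358 [ 5.59189357 35.23149959] [104.17127038 101.23446268]
t 6.925 fix xy [-2.011e+02  1.000e-01] z 154.8 toolx yaw 79.82 F [-0.1  0.7 -0.5] w 0.0006027198252028802
tool shift [ 276.7 -112.7   35.3]
```

View pics/c4.png

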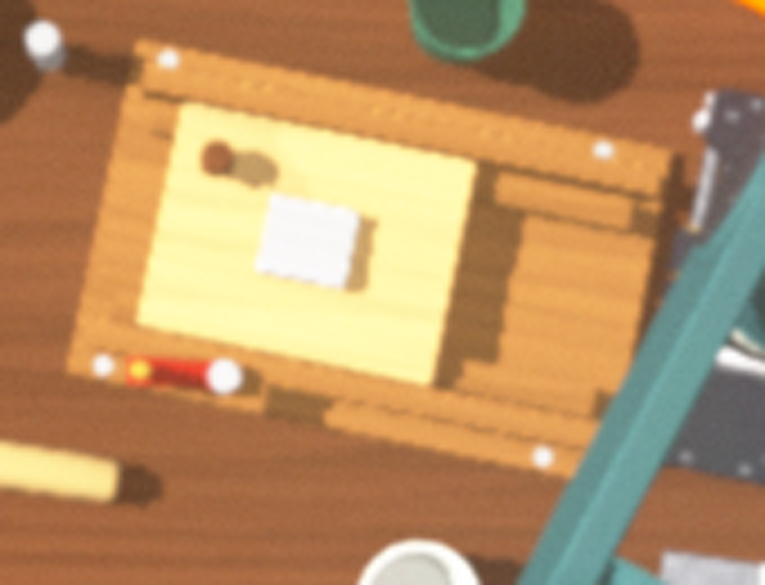

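The board is seated: x≈0, deck level at 46 mm. The latch pin is at fixture (76,91). I go to its outer side and push it inwards (−y) first.

```bash
python3 -m creep '[[[40,-18,0,0],[40,-18,0,0],[40,-18,0,0],[40,-18,0,0],[40,-17,0,0],[40,-17,0,0],[37,-15,0,0],[0,0,0,0]]]'; python3 go.py 76 121 67
python3 - <<'E'
from h import *
grab('wrist','wr5')
E
```

```text
time: 7.92
tool_pos: [0.4509, 0.1003, 0.1552]
ee_rot: [-3.141, -0.001, 1.401]
wrist_force: [0.1, -0.8, 0.4]
width: 0.0008
t 7.925 fix xy [ 79.5 122.1] z 155.2 toolx yaw 80.28 F [ 0.1 -0.8  0.4] w 0.0008010339151186515
tool shift [-3.6  1.2 88.2]
```

View pics/wr5.png

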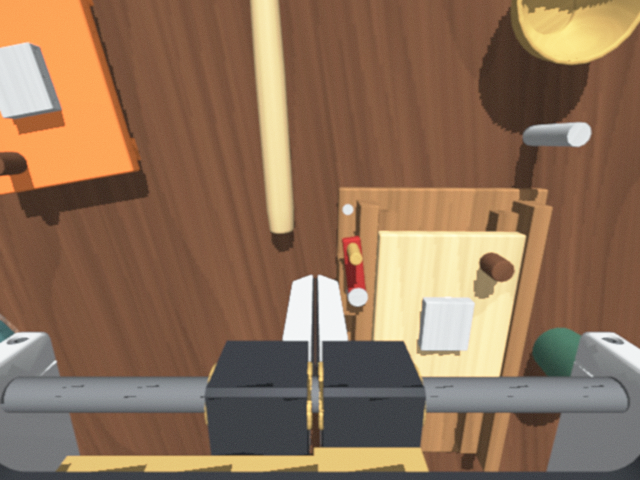

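The fingers (315,280) are on the outer side of the pin (354,252), and the hammer handle end (283,235) lies low. I descend and push.

```bash
python3 -m creep '[[[-3,0,30,0],[0,0,30,0],[0,0,28,0],[0,8,0,0],[0,6,0,0],[0,6,0,0],[0,6,0,0],[0,0,0,0]]]'; python3 go.py 63 67 67; python3 -m creep '[[[-1,6,0,0],[-2,6,0,0],[-3,6,0,0],[-4,6,0,0],[-4,5,0,0],[0,0,0,0]]]'; python3 go.py 63 67 67
python3 - <<'E'
from m import *;from go import fx
s=grab('wrist','wr6');s=grab('top','t6')
E
```

```text
time: 8.98
tool_pos: [0.4784, 0.0897, 0.0682]
ee_rot: [3.139, -0.0, 1.395]
wrist_force: [0.5, 0.2, -0.4]
width: 0.0005
t 8.975 fix xy [73.9 93.2] z 68.2 toolx yaw 79.95 F [ 0.5  0.2 -0.4] w 0.0004791776847069967
tool shift [-10.9  26.2   1.3]
time: 9.72
tool_pos: [0.5038, 0.0704, 0.0674]
ee_rot: [3.141, 0.001, 1.395]
wrist_force: [-0.1, 0.2, -0.0]
width: 0.0004
t 9.725 fix xy [59.2 64.9] z 67.4 toolx yaw 79.91 F [-0.1  0.2 -0. ] w 0.0004409180657864072
tool shift [ 3.8 -2.1  0.4]
```

View pics/wr6.png

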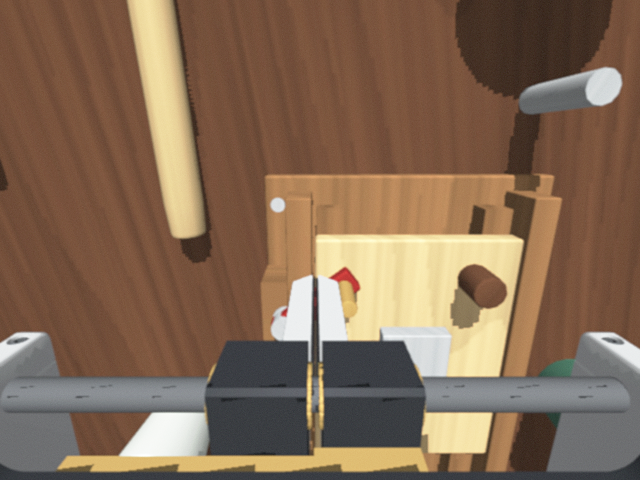

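The latch is about half-way, with its pin at the right of the fingers (347,298). I go round to the pin's +x side and push towards −x.

```bash
python3 -m creep '[[[0,-10,0,0],[20,0,0,0],[18,0,0,0],[0,14,0,0],[0,13,0,0],[-8,0,0,0],[-6,0,0,0],[0,0,0,0]]]'; python3 go.py 46 40 67; python3 -m creep '[[[-6,1,0,0],[-6,2,0,0],[-6,2,0,0],[-5,2,0,0],[-5,1,0,0],[-4,0,0,0],[-3,0,0,0],[0,0,0,0]]]'; python3 go.py 46 40 67
python3 - <<'E'
from h import *
grab('wrist','wr7')
E
```

```text
time: 10.82
tool_pos: [0.5239, 0.0909, 0.0673]
ee_rot: [-3.141, 0.0, 1.394]
wrist_force: [0.2, 0.4, -0.7]
width: 0.0006
t 10.825 fix xy [82.9 48.6] z 67.3 toolx yaw 79.88 F [ 0.2  0.4 -0.7] w 0.0005663331491676955
tool shift [-36.9   8.7   0.3]
time: 11.82
tool_pos: [0.5252, 0.0554, 0.0671]
ee_rot: [-3.14, 0.001, 1.395]
wrist_force: [0.1, -0.1, 0.8]
width: 0.0003
t 11.825 fix xy [48.2 41.2] z 67.1 toolx yaw 79.94 F [ 0.1 -0.1  0.8] w 0.0003157221002704659
tool shift [-2.1  1.2  0.1]
```

View pics/wr7.png

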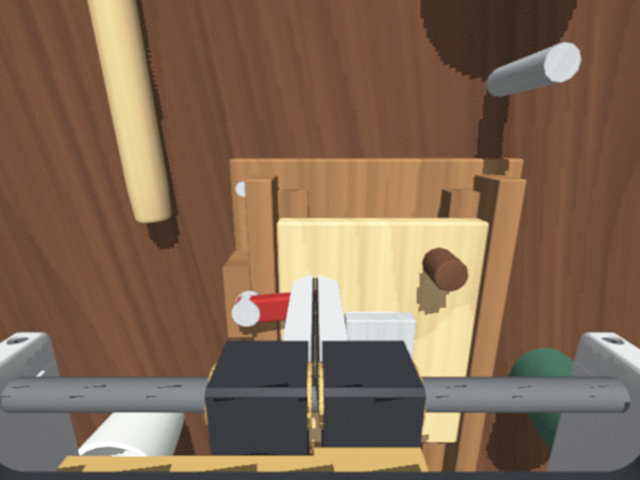

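The arm (247,308)–(290,303) is nearly straight across. I press gently on to the stop.

```bash
for i in 1 2 3; do python3 -m creep '[[[-2,0,0,0],[0,0,0,0]]]' | grep force; done; python3 go.py 46 40 67
```

```text
wrist_force: [0.7, 0.3, 0.2]
wrist_force: [-0.2, 0.6, -0.4]
wrist_force: [1.3, 3.3, -1.5]
t 12.625 fix xy [43.5 40.5] z 67.5 toolx yaw 79.96 F [ 1.3  3.3 -1.5] w 0.0008467481520855085
tool shift [2.5 0.5 0.5]
```

The force rose to 3.3 N, which is the stop. One more millimetre, then I retreat and check.

```bash
python3 -m creep '[[[-1,0,0,0],[0,0,0,0]]]' | grep force; python3 -m creep '[[[10,0,0,0],[15,0,0,0],[0,0,-40,0],[0,0,-40,0],[40,0,0,0],[50,0,0,0],[50,0,0,0],[0,0,0,0]]]'
python3 - <<'E'
from m import *;from go import fx
s=grab('top','t8');w=cloud(s)
P,c=board(s,w,.03,.057);P=np.vstack([P]);r=rect(P);print(len(P),r,fx(np.array(r[0])/1000),np.median(P[:,2]))
q=(w[...,:2]*1000-[557.4,.8]);from go import X,N
a=q@X;b=q@N;z=w[...,2]*1000
k=(abs(a-40)<50)&(abs(b-60)<45)&(z>75)&(z<100);print('pin',a[k].mean(),b[k].mean(),z[k].mean(),k.sum())
w0=cloud(np.load('pics/top0.npz'))
im=cv2.resize(s['color'][150:340,170:480,::-1],None,fx=2.5,fy=2.5,interpolation=cv2.INTER_CUBIC);cv2.imwrite('pics/c8.png',im)
E
```

```text
wrist_force: [1.9, 5.3, -1.5]
time: 13.88
tool_pos: [0.5534, 0.2149, 0.147]
ee_rot: [-3.141, 0.0, 1.4]
wrist_force: [-0.1, -0.3, -0.1]
width: 0.0002
1262 ((571.973876953125, -3.01031494140625), (173.89337158203125, 97.86443328857422), 81.14266967773438) [ -1.22170052 -15.01412126] 0.04659842941076553
pin 30.81383833191932 39.78685630064901 87.52500702615099 14
```

View pics/c8.png

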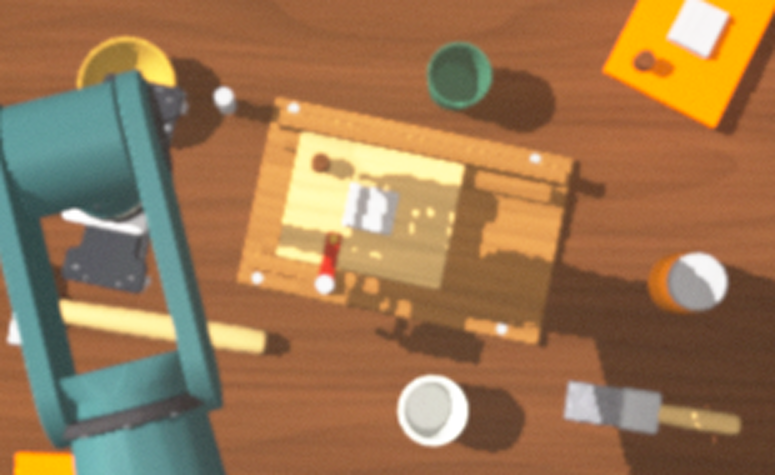

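The latch lies straight across (pin at 30.8, 39.8, so about 0.02 rad). The board is seated at 46.6 mm, and the cup, tin, jar, brush and punch are in place.

```bash
python3 -c "
from bench import ticket
ticket.close_job()"
```

```text
the job is handed in; nothing more can be done
```

The board is in its notches with the latch turned across it, and I handed the job in at about 14 s of the 51 s allowed. No verdict was reported.

- **Board:** I pushed its rear face about 90 mm along the rails with the shut fingers. Its deck then dropped from z = 54 to 46.5 mm, where 46 mm is fully seated. With the view clear, I measured x at −0.3 mm, and the deck was level.
- **Latch:** I pushed the brass pin in two stages, first inwards (−y), then towards −x, until the stop was felt at 3 to 5 N. The last check put the pin at fixture (31, 40) mm against an ideal (30, 38), so the latch is about 0.02 rad from straight.
- **Bystanders:** The last top view shows the cup, tin, jar, brush and punch unmoved. The arm partly hid the bowl and hammer, but nothing was touched near them. The arm was clear of everything when I handed in.
- **Failed check:** The final board outline fit disagreed with the earlier one, giving y = −15 mm and a width of 98 mm. The arm's shadow hid part of the board from the colour mask. The deck height was still right in that view at 46.6 mm.

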